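# Close the cutting-jig guard, then draw out and hold the stop arm

## Task

Lower the raised clear guard of the board-cutting jig gently until it lies fully down on its stop. Then squeeze in the lock button on the upright grip of the telescoping stop arm, draw the arm out until its pointer lines up with the rider clipped on the scale, and finish still holding the grip there against the arm's return spring; do not let go. Leave the loose tools and the bottle where they are.

Things in the scene. Friction and masses are not known exactly. Their poses are not given: they have to be found in the camera images.
- cutting_jig: Jig fixed to the bench: base plate 200 x 360 x 14 mm, grey board bed under the guard (top 45 mm above the bench), stop arm with a white scale rail on the left. Origin on the bench under the bed's front half; z up, y = the way the stop arm extends (roughly robot's left), x = away from the robot. Position and yaw vary.
- guard (a joint): Guard angle in rad: 0 = lying fully down on its stop, positive = raised (up to 1.5). It starts raised by about 1.0 to 1.4 and its stiff hinge (about 0.3 N m friction) keeps it wherever it is left; about 1 to 4 N at the bar moves it.
- guard_hinge (a point): Point on the guard's hinge axis, which runs along the jig's y at the far edge of the guard, 80 mm above the bench; beside the middle of the guard.
- guard_bar (a point): Centre of the guard's black round handle bar: 12 mm thick, 95 mm free length along jig y, 165 mm from the hinge axis, 45 mm out from the hood's edge (fingers can straddle it from above). Raised by angle a it is 165*sin(a) mm above the hinge and 165*cos(a) mm on its -x side; guard down: 80 mm above the bench. The clear hood is 160 mm wide and reaches 30 mm below the bar's plane.
- stop_arm (a joint): Extension of the telescoping stop arm along the jig's +y in m: 0 = home (start), up to 0.09. A return spring pulls it home with 3 N (home) to 7 N (full out). At home a latch stops it after about 1.5 mm until the lock button is pressed in by 4 mm or more.
- lock_button (a joint): How far the lock button is pressed, m: 0 = out, 0.006 = fully in (jig +x direction). About 3 N to start, 8 N fully in. The latch springs back only when the arm is home again.
- stop_grip (a point): Middle of the stop arm's upright grey grip block, at button height, 92 mm above the bench. Block 36 mm thick (jig x), 24 mm wide (y), top at 110 mm. The black lock button (18 mm wide, 22 high) stands 8 mm proud of its front (-x) face; squeezed front to back from above, the grip is 38 mm thick; then pull along jig +y. Scale rail and rider in front are under 56 mm high.
- pointer (a point): Tip of the thin dark pointer (2 mm wide) that points from the grip block toward the robot over the scale rail; it moves with the stop arm, same y in the jig's frame as the middle of the grip, 54 mm above the bench.
- rider_mark (a point): Top of the upright 3 mm wide fin of the small dark steel rider (16 mm wide) clipped to the front of the white scale rail, 54 mm above the bench; the pointer must come level with it along the jig's y (45 to 75 mm of extension, it varies). The rider is fixed to the rail.
- rider: The rider itself; origin at the middle of the fin on the rail's front face, 47 mm above the bench; axes as the jig's.
- cleaner_bottle: Loose white bottle, 55 mm across, 122 mm high, origin under its foot; bystander.
- pliers: Loose pliers, 170 x 55 x 14 mm, lying; bystander.
- esd_brush: Loose flat brush, 14 x 140 x 7 mm, lying on the front strip of the jig's base plate, below the handle bar; bystander.
- screwdriver: Loose screwdriver, 22 x 178 x 23 mm, lying; bystander.

How it is judged:
By the outcome, as a careful person would: the job done as asked, in the order asked, and still so for the second after the job is handed in, while the arm keeps its last pose, push and grip.
It also fails if it takes over 51 s, if anything falls off the work surface, if the arm or the gripper's body presses on something with over 40 N, if the wrist force passes 120 N, or if a joint passes its speed limit or range.

## Robot

A 6-joint arm with a two-finger parallel gripper is mounted at the origin on a cart in front of the work surface, level with it; the furniture and walls round the work are solid. World frame = base frame: x ahead of the robot, y to its left, z up, the work surface at z = 0. Lengths are in m, angles in rad, forces in N, time in s.
With the tool pointing down it reaches from about 0.375 to 0.9 m from the base axis. Payload 3.1 kg.
Tool frame: the origin (TCP) lies midway between the tips of the shut fingers; the grasp point (between the pads) lies 19 mm behind it (manip.hold_point_z is the distance from the TCP to the grasp point, in m); x points along the fingers, y is the direction in which the jaws open and shut, and the axes are right-handed (so a half turn about x gives the same grasp; the last joint's range is limited). The gripper opens to 85 mm and grips with 20 to 120 N. Pads are 22 mm wide; open, the fingers measure 114 mm over their backs; the gripper's body (76 mm by 85 mm) begins 54 mm behind the grasp point. The pads swing forward as they close: fully open they stand 13 mm farther back than shut.
Start: joints at [-1.294, 0.527, 1.433, -0, 1.181, -0.178], TCP at [0.275, -0.561, 0.231] pointing down, gripper open.
Joint ranges: [-3.08, 3.08], [-0.75, 2.2], [0.22, 2.44], [-1.43, 4.57], [0, 2.65], [-2.85, 2.85]. Speed limits (rad/s): [2.79, 2.79, 3.14, 3.14, 3.14, 3.14].

## Interface

Orientations are given as a unit quaternion [x, y, z, w].
In Python, from station import manip, snapshot gives the robot as it stands.
- The arm moves only by the shell command python3 -m crank 'ROWS' [FORCE]. ROWS is JSON, a list of rows, each a list of 5 numbers: the finger opening in m, from 0 to 0.0854, then the shift along the tool's x, y, z in m, then the turn about the tool's x in rad. In form: [[grip, tx, ty, tz, yaw], ...]. A call has 1 to 5 rows; each row shifts and turns the commanded pose from where the row before left it, along the tool's axes as they then stand; what a row does not reach is not made up. A row lasts 1/10 s, in which the tool goes at most 50 mm and 8.59 degrees, less where a joint would pass 70% of its speed; a pose out of reach is approached as far as the arm can. A call is refused whole if a number of a shift passes 0.05 or a number of a turn 0.15, either way. A call with a gripper value outside its range is refused whole. The fingers move at their own pace and stop on an object; FORCE is the grip in N (left out, the last holds). Time passes only in rows, so rows that do not move let the fingers close. It gives the time, the measured TCP pose, the force and the opening at its end, in the units of the state.
- manip.sense(): the state, without advancing time (a new reading comes with each control period).
- snapshot(name): name is "scene" or "side" or "wrist"; returns a dict with "image" (480x640x3 uint8, blue, green, red), "range_z" (480x640 float32, m along the optical axis (not along the pixel's ray), 0 where there is no reading), "vertical_fov" (degrees; the focal length in pixels is half the picture's height over the tangent of half this angle, whatever the lens; pixels are square), "cx", "cy" (the principal point, pixels), "extrinsics" (4x4, takes a point from world to camera coordinates); the wrist camera has in their place "T_tool_cam" (4x4, takes a point from camera to tool coordinates, whose origin is the TCP and whose axes are the tool frame's). Camera axes: x right, y up, looking along -z (the intrinsics and any distortion apply to the point x, -y, -z); pixel columns grow to the right and rows downward; lengths in m; the calibration is good to about 2 mm. A picture is of the moment at which its call begins: read the wrist's pose just before it.
- manip.sign_off(): hands the job in, once; it reports no verdict.
The state is a dict: "t": time; "q": joint angles; "qd": joint speeds; "tau": joint torques, N m; "tcp_pos": TCP position; "tool_rot": TCP orientation; "force": force on the tool from outside, world axes, zero at the start; "ft_torque": the same for the moment, N m; "finger_gap": opening from 0.0 (shut) to 1.0 (fully open).
Only numpy, scipy, OpenCV 4.12 (cv2) and the standard library are available. Lean on these libraries where they do the work, as an engineer would, in place of code of your own. Each camera call takes 0.05 s, during which the arm holds its last target.

## Working session

There is one attempt and no reset: what is moved stays moved. The work goes in short steps, Python scripts to look and compute and a shell command to move; the robot and the scene stay as the last step left them, time stands still between calls to the robot, and variables do not carry over. Pictures are saved under pics/ and viewed, and the job is handed in when it is done.

```bash
mkdir -p pics; ls; cat > h.py <<'E'
import numpy as np, cv2
from station import manip, snapshot
from scipy.spatial.transform import Rotation as R
def cam(s):
    H,W=s["image"].shape[:2]; f=H/2/np.tan(np.radians(s["vertical_fov"])/2); return f,s["cx"],s["cy"]
def Twc(s,st=None):
    if "extrinsics" in s: return np.linalg.inv(np.array(s["extrinsics"]))
    T=np.eye(4);T[:3,:3]=R.from_quat(st["tool_rot"]).as_matrix();T[:3,3]=st["tcp_pos"]
    return T@np.array(s["T_tool_cam"])
def ray(s,u,v,st=None):
    f,cx,cy=cam(s);T=Twc(s,st);d=T[:3,:3]@np.array([(u-cx)/f,-(v-cy)/f,-1]);return T[:3,3],d
def onz(s,u,v,z,st=None):
    o,d=ray(s,u,v,st);return o+d*(z-o[2])/d[2]
def cloud(s,st=None):
    f,cx,cy=cam(s);T=Twc(s,st);Z=np.array(s["range_z"]);v,u=np.mgrid[:480,:640]
    P=np.stack([(u-cx)/f*Z,-(v-cy)/f*Z,-Z],-1)@T[:3,:3].T+T[:3,3];P[Z<=0]=np.nan;return P
def proj(s,p,st=None):
    f,cx,cy=cam(s);q=np.linalg.inv(Twc(s,st))@np.append(p,1);return cx+f*q[0]/-q[2],cy-f*q[1]/-q[2]
E
python3 - <<'E'
from h import *
st=manip.sense();print(st)
import pickle
for n in("scene","side","wrist"):
    s=snapshot(n);cv2.imwrite(f"pics/{n}0.png",s["image"]);pickle.dump((s,st),open(f"{n}0.pkl","wb"));print(n,{k:(v if np.size(v)<20 else None) for k,v in s.items()})
E
```

```text
pics
{'t': 0.0, 'q': array([-1.29448453e+00,  5.28446347e-01,  1.43390161e+00, -1.65801382e-05,
        1.18141657e+00, -1.78496131e-01]), 'qd': array([ 3.20829425e-04, -1.24279555e-03, -5.71879707e-04, -8.60915147e-05,
       -6.15961545e-04,  1.69623105e-03]), 'tau': array([-3.54888307e-04, -4.42355347e+01, -1.78024864e+01, -1.00816301e-04,
        8.47014278e-03,  1.96116241e-05]), 'tcp_pos': array([ 0.27438084, -0.56074946,  0.23034603]), 'tool_rot': array([-0.68885842, -0.16018535,  0.68894433, -0.15865197]), 'force': array([-0.63950778, -0.2829104 , -0.96538058]), 'ft_torque': array([ 0.0157254 , -0.02116515,  0.01809404]), 'finger_gap': 1.0008284139588488}
scene {'image': None, 'range_z': None, 'vertical_fov': 52.14102740708868, 'cx': 323.7551717505208, 'cy': 238.14639017697678, 'extrinsics': array([[-0.71073906, -0.70345501,  0.0010151 ,  0.4003296 ],
       [ 0.36064962, -0.36314434,  0.85910304, -0.2452539 ],
       [-0.60397171,  0.61096419,  0.51180165, -0.92105171],
       [ 0.        ,  0.        ,  0.        ,  1.        ]])}
side {'image': None, 'range_z': None, 'vertical_fov': 56.73605686715453, 'cx': 315.3092607108682, 'cy': 239.02655031263436, 'extrinsics': array([[-0.7910867 , -0.61169262, -0.00373652,  0.45348764],
       [ 0.51381191, -0.66778987,  0.53856662, -0.29905965],
       [-0.33193244,  0.42413302,  0.84257465, -1.03647901],
       [ 0.        ,  0.        ,  0.        ,  1.        ]])}
wrist {'image': None, 'range_z': None, 'vertical_fov': 70.33849905031049, 'cx': 317.2953177661354, 'cy': 240.00473440501483, 'T_tool_cam': array([[-2.31848335e-04,  3.20017662e-01, -9.47411549e-01,
        -1.43800179e-01],
       [ 9.99999830e-01, -4.33085665e-04, -3.91005744e-04,
         1.51857951e-04],
       [-5.35439104e-04, -9.47411478e-01, -3.20017507e-01,
        -8.38807942e-02],
       [ 0.00000000e+00,  0.00000000e+00,  0.00000000e+00,
         1.00000000e+00]])}
```

View pics/scene0.png

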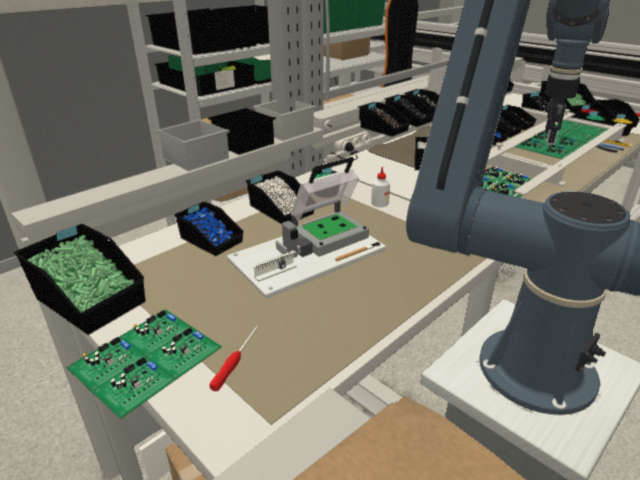

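View pics/side0.png

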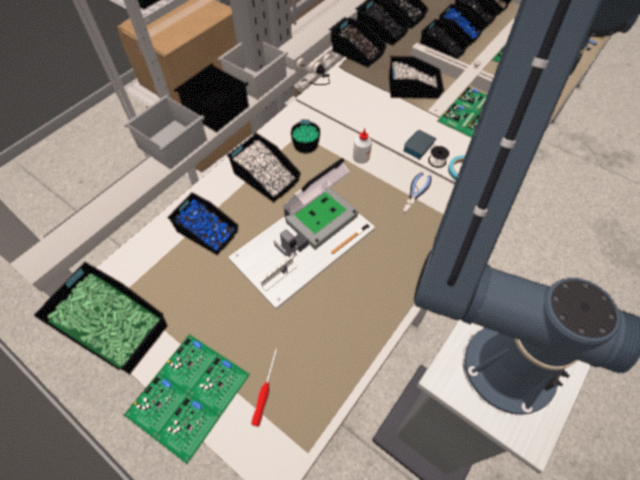

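View pics/wrist0.png

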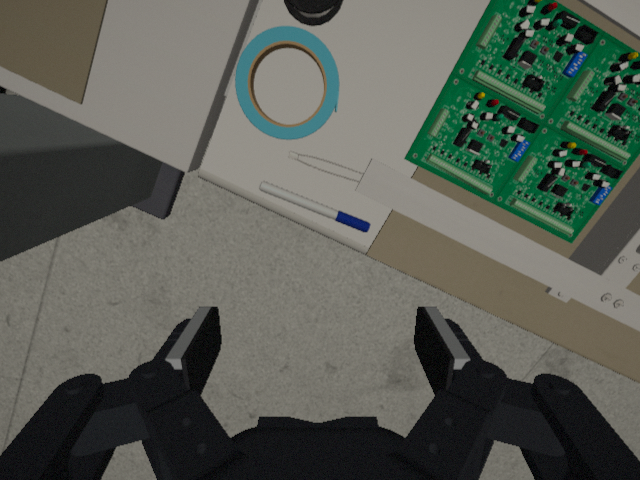

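```bash
python3 - <<'E'
from h import *
import pickle
for n,(u0,v0,u1,v1) in dict(scene=(220,140,400,300),side=(220,130,440,320)).items():
    s,st=pickle.load(open(f"{n}0.pkl","rb"))
    P=cloud(s);print(n,Twc(s)[:3,3],cam(s)[0])
    c=cv2.resize(s["image"][v0:v1,u0:u1],None,fx=4 if n=="scene" else 3.6,fy=4 if n=="scene" else 3.6,interpolation=cv2.INTER_CUBIC)
    c=c[:600,:800]
    cv2.imwrite(f"pics/{n}0z.png",c)
    Z=P[...,2];print(np.isfinite(Z).mean())
    # base plate: z 10-18mm, brightish
    m=(np.abs(Z-.014)<.004)&(s["image"].min(-1)>120)
    k,l,stt,cc=cv2.connectedComponentsWithStats(m.astype(np.uint8))
    for i in np.argsort(-stt[1:,4])[:4]+1: print(stt[i],cc[i],np.nanmean(P[l==i],0))
E
```

```text
scene [-0.18330856  0.75528091  0.68168778] 490.53977442381654
0.9891178385416667
[ 227  236  159   60 3070] [294.33159609 263.17850163] [0.57351841 0.09044216 0.01289342]
[552 398  15  11  85] [558.37647059 404.03529412] [-0.06510937  0.06933462  0.01469994]
[483 359  12  10  61] [487.54098361 364.42622951] [0.06603439 0.07025903 0.01465573]
[239 326  19  25  56] [248.42857143 337.94642857] [0.44076388 0.33648752 0.01193273]
side [0.16836745 0.51729101 1.03606895] 444.46333006823306
0.9960123697916666
[ 229  214  144   95 4214] [291.60275273 258.6967252 ] [0.58365854 0.08794604 0.01318794]
[266 169  25  26 155] [280.09032258 182.96774194] [ 0.77481994 -0.08999672  0.01395192]
[521 403  12  11  73] [526.09589041 408.60273973] [-0.06459522  0.0699206   0.01385337]
[449 156  15  18  66] [455.12121212 161.98484848] [ 0.40279641 -0.47993815  0.01436604]
```

```bash
ls pics
```

```text
scene0.png
scene0z.png
side0.png
side0z.png
wrist0.png
```

View pics/scene0z.png

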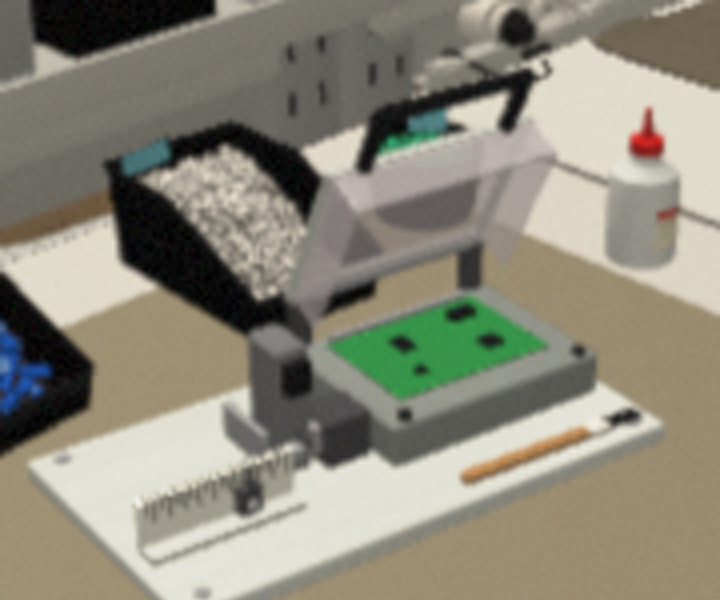

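View pics/side0z.png

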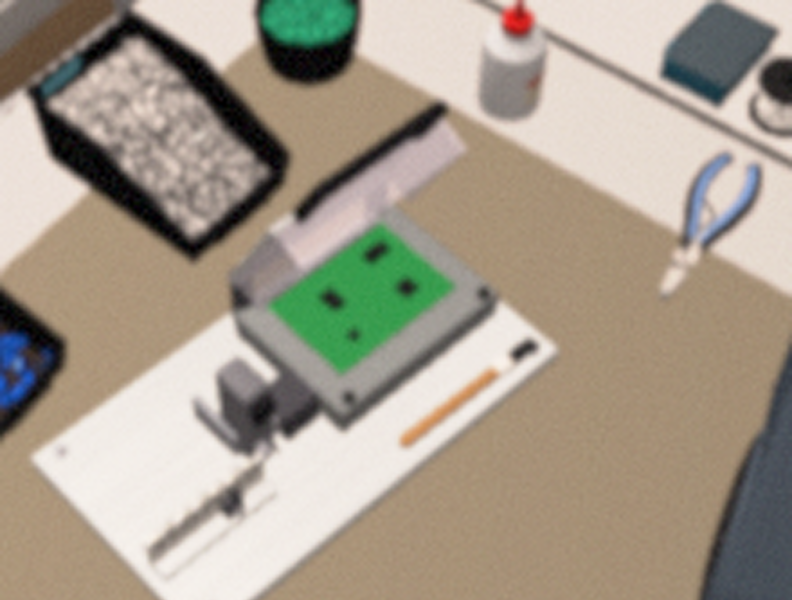

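```bash
cat > fit.py <<'E'
from h import *
import pickle
for n in("side","scene"):
    s,st=pickle.load(open(f"{n}0.pkl","rb"));P=cloud(s)
    m=((np.abs(P[...,2]-.014)<.008)&(s["image"].min(-1)>125)).astype(np.uint8)
    k,l,stt,cc=cv2.connectedComponentsWithStats(m);i=np.argmax(stt[1:,4])+1
    v,u=np.where(l==i);Q=np.array([onz(s,a,b,.014)[:2] for a,b in zip(u,v)])
    r=cv2.minAreaRect((Q*1000).astype(np.float32));print(n,r);print(cv2.boxPoints(r).round(1).tolist())
    pr=[proj(s,np.array([*p/1000,.014])) for p in cv2.boxPoints(r)];
    im=s["image"].copy();cv2.polylines(im,[np.int32(np.round(pr))],True,(0,0,255),1)
    cv2.imwrite(f"pics/{n}fit.png",cv2.resize(im[130:320,210:410],None,fx=3,fy=3))
E
python3 fit.py
python3 - <<'E'
import cv2,numpy as np
a=cv2.imread('pics/sidefit.png');b=cv2.imread('pics/scenefit.png')
cv2.imwrite('pics/fit.png',cv2.resize(np.hstack([a,b]),(800,380)))
E
```

```text
side ((590.9671630859375, 31.435653686523438), (359.86859130859375, 200.51295471191406), 80.12960052490234)
[[461.3999938964844, -128.60000610351562], [658.9000244140625, -163.0], [720.5999755859375, 191.5], [523.0, 225.89999389648438]]
scene ((588.157958984375, 34.48704528808594), (359.7239685058594, 205.5546875), 80.32878875732422)
[[456.6000061035156, -125.5999984741211], [659.2999877929688, -160.10000610351562], [719.7000122070312, 194.5], [517.0999755859375, 229.10000610351562]]
```

View pics/fit.png

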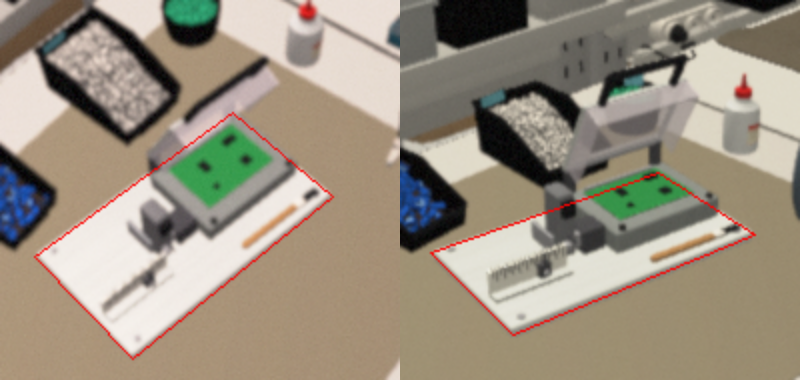

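```bash
cat > jig.py <<'E'
from h import *
C=np.array([.590,.032]);yw=np.radians(-9.8)
X=np.array([np.cos(yw),np.sin(yw)]);Y=np.array([-X[1],X[0]])
def J(P): 
    d=np.asarray(P)[...,:2]-C; return np.stack([d@X,d@Y,np.asarray(P)[...,2]],-1)
def W(p): return np.append(C+p[0]*X+p[1]*Y,p[2])
E
python3 - <<'E'
from jig import *
import pickle
for n in("side","scene"):
    s,st=pickle.load(open(f"{n}0.pkl","rb"));Q=J(cloud(s));im=s["image"]
    def rep(name,m):
        q=Q[m];print(n,name,m.sum(),np.percentile(q,[2,50,98],axis=0).round(4).tolist() if len(q) else "")
    dark=im.max(-1)<60
    inj=(abs(Q[...,0])<.12)&(abs(Q[...,1])<.19)
    rep("bar",dark&(Q[...,2]>.17)&(abs(Q[...,0])<.2)&(abs(Q[...,1])<.2)&(Q[...,2]<.35))
    rep("griptop",inj&(abs(Q[...,2]-.110)<.004)&(Q[...,1]>-0.02))
    rep("bedtop",inj&(abs(Q[...,2]-.045)<.004)&(im[...,1]<200))
    rep("button",inj&dark&(Q[...,2]>.08)&(Q[...,2]<.105)&(Q[...,1]>-.02))
    rep("rail",inj&(abs(Q[...,2]-.045)<.012)&(Q[...,1]>.0)&(Q[...,0]<0))
E
```

```text
side bar 132 [[0.0036, -0.1379, 0.2053], [0.0082, -0.079, 0.2314], [0.0221, -0.0266, 0.2345]]
side griptop 115 [[-0.0186, -0.0104, 0.1062], [-0.0, 0.0519, 0.1088], [0.0666, 0.0638, 0.1127]]
side bedtop 2148 [[-0.0391, -0.164, 0.0413], [0.0087, -0.0718, 0.045], [0.0723, 0.1035, 0.0486]]
side button 44 [[-0.0284, 0.0464, 0.0848], [-0.0249, 0.056, 0.099], [-0.0177, 0.0623, 0.1039]]
side rail 389 [[-0.0415, 0.0031, 0.0336], [-0.0277, 0.0774, 0.0455], [-0.002, 0.1651, 0.0539]]
scene bar 226 [[0.0019, -0.141, 0.1916], [0.0073, -0.0699, 0.2277], [0.0239, -0.026, 0.2336]]
scene griptop 97 [[-0.0205, -0.0095, 0.1065], [0.0028, 0.0513, 0.1085], [0.0685, 0.0655, 0.1126]]
scene bedtop 1680 [[-0.0398, -0.1616, 0.0414], [0.0035, -0.0614, 0.0449], [0.0752, 0.1399, 0.0486]]
scene button 72 [[-0.03, 0.0461, 0.0819], [-0.0261, 0.0561, 0.0941], [-0.0178, 0.0631, 0.103]]
scene rail 516 [[-0.0416, 0.0046, 0.0334], [-0.0281, 0.0837, 0.0439], [-0.001, 0.1665, 0.0551]]
```

```bash
cat > where.py <<'E'
from jig import *
import sys
st=manip.sense();M=R.from_quat(st["tool_rot"]).as_matrix()
print("t",round(st["t"],2),"tcp",st["tcp_pos"].round(4),"jig",J(st["tcp_pos"]).round(4),"F",st["force"].round(1),"gap",round(st["finger_gap"],3))
Yd=np.array([*X,0]); 
e=np.arctan2(np.dot(np.cross(M[:,1],Yd*np.sign(M[:,1]@Yd)),M[:,0]),abs(M[:,1]@Yd))
print("tool axes in jig:",[ (J(M[:,i]+np.append(C,0))).round(3).tolist() for i in range(3)],"yaw err (turn)",round(e,3),"q6",round(st["q"][5],2))
if len(sys.argv)>3:
    g=W([float(a) for a in sys.argv[1:4]]);print("shift tool xyz to target",(M.T@(g-st["tcp_pos"])).round(4))
E
python3 where.py 0.007 -0.082 0.30
```

```text
t 0.15 tcp [ 0.2744 -0.5609  0.2305] jig [-0.2101 -0.638   0.2305] F [0.1 0.  0.8] gap 0.999
tool axes in jig: [[-0.001, 0.002, -1.0], [0.586, -0.811, -0.002], [-0.811, -0.586, -0.0]] yaw err (turn) -0.945 q6 -0.18
shift tool xyz to target [-0.0688 -0.3236 -0.5016]
```

```bash
python3 -m crank '[[0.085,-0.04,-0.015,-0.02,0],[0.085,-0.03,-0.025,-0.035,0],[0.085,0,-0.027,-0.04,0],[0.085,0,-0.027,-0.04,0],[0.085,0,-0.027,-0.04,0]]' 20; python3 -m crank '[[0.085,0,-0.027,-0.04,0],[0.085,0,-0.027,-0.04,0],[0.085,0,-0.027,-0.04,0],[0.085,0,-0.027,-0.04,0],[0.085,0,-0.027,-0.04,0]]'; python3 -m crank '[[0.085,0,0,0,-0.135],[0.085,0,0,0,-0.135],[0.085,0,0,0,-0.135],[0.085,0,0,0,-0.135],[0.085,0,0,0,-0.135]]';python3 where.py 0.007 -0.082 0.30
```

```text
t: 0.65
tcp_pos: [0.3782, -0.3759, 0.3]
tool_rot: [0.689, 0.159, -0.689, 0.159]
force: [0.9, -1.1, 0.8]
finger_gap: 0.993
t: 1.15
tcp_pos: [0.4985, -0.1666, 0.2998]
tool_rot: [-0.689, -0.159, 0.689, -0.159]
force: [0.6, -0.8, -0.4]
finger_gap: 0.991
t: 1.65
tcp_pos: [0.4978, -0.1682, 0.2996]
tool_rot: [-0.596, -0.381, 0.596, -0.38]
force: [0.7, 0.7, 0.3]
finger_gap: 0.998
t 1.65 tcp [ 0.4978 -0.1682  0.2996] jig [-0.0567 -0.2129  0.2996] F [0.7 0.7 0.3] gap 0.998
tool axes in jig: [[-0.001, 0.0, -1.0], [0.965, -0.261, -0.001], [-0.261, -0.965, -0.0]] yaw err (turn) -0.264 q6 -0.1
shift tool xyz to target [-0.0004  0.0274 -0.143 ]
```

```bash
python3 -m crank '[[0.085,0,0,0,-0.135],[0.085,0,0,0,-0.129],[0.085,0,0.02,-0.02,0]]'; python3 - <<'E'
from jig import *
import pickle
st=manip.sense()
for n in("wrist","scene"):
    s=snapshot(n);pickle.dump((s,st),open(n+"1.pkl","wb"));cv2.imwrite(f"pics/{n}1.png",s["image"])
E
python3 where.py 0.007 -0.082 0.30
```

```text
t: 1.95
tcp_pos: [0.5195, -0.1532, 0.2996]
tool_rot: [-0.542, -0.454, 0.543, -0.453]
force: [1.0, -0.2, 0.8]
finger_gap: 0.997
t 2.05 tcp [ 0.5228 -0.1513  0.2998] jig [-0.035  -0.1921  0.2998] F [0.3 0.  0.8] gap 0.993
tool axes in jig: [[0.001, 0.001, -1.0], [1.0, -0.005, 0.001], [-0.005, -1.0, -0.001]] yaw err (turn) -0.005 q6 -0.31
shift tool xyz to target [-1.000e-04  4.150e-02 -1.103e-01]
```

View pics/wrist1.png

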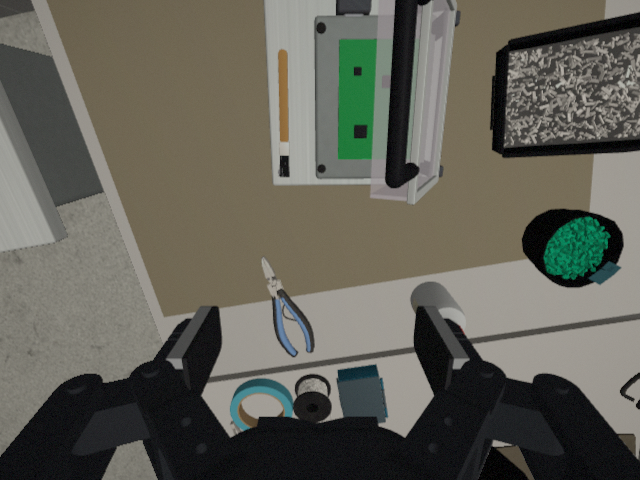

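View pics/scene1.png

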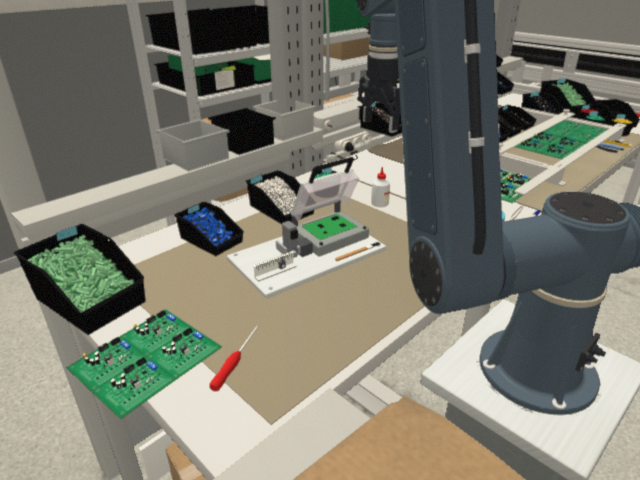

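```bash
python3 - <<'E'
from jig import *
import pickle
s,st=pickle.load(open("wrist1.pkl","rb"));Q=J(cloud(s,st));im=s["image"]
m=(im.max(-1)<70)&(Q[...,2]>.17)&(Q[...,2]<.28)&(abs(Q[...,0])<.1)&(Q[...,1]>-.16)&(Q[...,1]<.05)
m[300:]=0
q=Q[m];print(m.sum(),np.percentile(q,[1,50,99],axis=0).round(4).tolist())
for y in np.arange(-.14,-.0,.02):
    k=abs(q[:,1]-y)<.005
    if k.any():print(y.round(3),np.percentile(q[k],[2,50,98],axis=0)[:,[0,2]].round(4).tolist())
E
```

```text
4077 [[0.0058, -0.1462, 0.1937], [0.0108, -0.0941, 0.2339], [0.032, -0.0397, 0.2363]]
-0.14 [[0.006, 0.1926], [0.0139, 0.2329], [0.035, 0.2359]]
-0.12 [[0.0059, 0.2294], [0.0104, 0.2342], [0.0165, 0.2362]]
-0.1 [[0.0059, 0.2296], [0.0105, 0.2341], [0.0164, 0.2361]]
-0.08 [[0.0058, 0.2294], [0.0105, 0.234], [0.0164, 0.2361]]
-0.06 [[0.0058, 0.2295], [0.0104, 0.2341], [0.0164, 0.2362]]
-0.04 [[0.0156, 0.1826], [0.0294, 0.1946], [0.0335, 0.1999]]
```

```bash
python3 -m crank '[[0.085,0,0.015,-0.036,-0.005],[0.085,0,0.015,-0.036,0],[0.085,0,0.016,-0.035,0],[0.085,0,0,0,0]]'; python3 -m crank '[[0.085,0.03,0,0,0],[0.085,0.03,0,0,0],[0.085,0.028,0,0,0],[0.085,0,0,0,0]]';python3 where.py 0.011 -0.085 0.211; python3 - <<'E'
from jig import *
s=snapshot("wrist");cv2.imwrite(f"pics/wrist2.png",s["image"])
E
```

```text
t: 2.45
tcp_pos: [0.5865, -0.0516, 0.2996]
tool_rot: [0.541, 0.457, -0.54, 0.456]
force: [-1.3, 0.4, -0.3]
finger_gap: 0.998
t: 2.85
tcp_pos: [0.5812, -0.0548, 0.2079]
tool_rot: [-0.539, -0.458, 0.543, -0.452]
force: [-0.9, 0.9, 0.0]
finger_gap: 0.997
t 2.85 tcp [ 0.5812 -0.0548  0.2079] jig [ 0.0061 -0.0871  0.2079] F [-0.9  0.9  0. ] gap 0.997
tool axes in jig: [[-0.01, 0.001, -1.0], [1.0, -0.001, -0.01], [-0.001, -1.0, -0.001]] yaw err (turn) -0.001 q6 -0.11
shift tool xyz to target [-0.0031  0.0048 -0.0021]
```

View pics/wrist2.png

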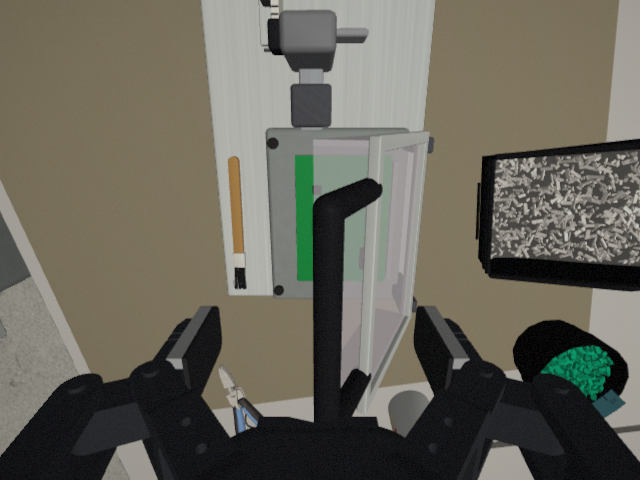

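```bash
python3 -m crank '[[0.085,-0.003,0.005,0,0],[0.04,0,0,0,0],[0.03,0,0,0,0],[0.025,0,0,0,0],[0.022,0,0,0,0]]' 20;python3 where.py 0.011 -0.085 0.211; python3 -m crank '[[0.018,0,0,0,0],[0.018,0,0,0,0]]'; python3 where.py 0.011 -0.085 0.211;python3 - <<'E'
from jig import *
s=snapshot("wrist");cv2.imwrite(f"pics/wrist3.png",s["image"])
E
```

```text
t: 3.4
tcp_pos: [0.5901, -0.0557, 0.2155]
tool_rot: [0.541, 0.455, -0.541, 0.455]
force: [-0.6, 0.7, -0.5]
finger_gap: 0.325
t 3.4 tcp [ 0.5901 -0.0557  0.2155] jig [ 0.015  -0.0864  0.2155] F [-0.6  0.7 -0.5] gap 0.325
tool axes in jig: [[0.001, -0.0, -1.0], [1.0, -0.001, 0.001], [-0.001, -1.0, 0.0]] yaw err (turn) -0.001 q6 -0.11
shift tool xyz to target [ 0.0045 -0.004  -0.0014]
t: 3.6
tcp_pos: [0.5892, -0.0555, 0.2149]
tool_rot: [-0.541, -0.456, 0.541, -0.455]
force: [-2.1, 0.9, 1.9]
finger_gap: 0.211
t 3.6 tcp [ 0.5892 -0.0555  0.2149] jig [ 0.0141 -0.0864  0.2149] F [-2.1  0.9  1.9] gap 0.211
tool axes in jig: [[-0.002, 0.0, -1.0], [1.0, -0.001, -0.002], [-0.001, -1.0, -0.0]] yaw err (turn) -0.001 q6 -0.11
shift tool xyz to target [ 0.0039 -0.0031 -0.0014]
```

View pics/wrist3.png

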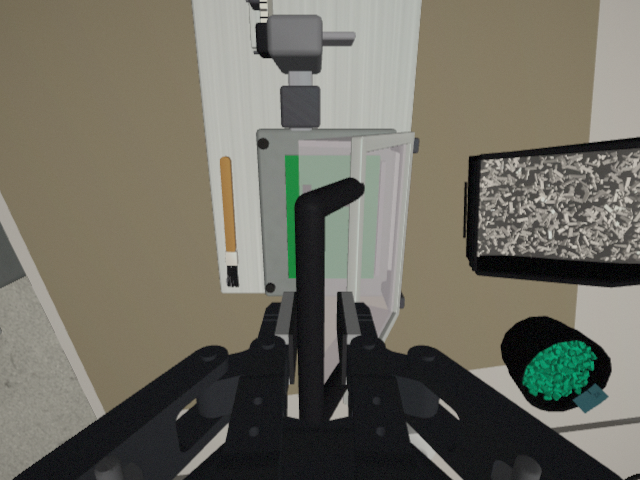

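```bash
python3 -m crank '[[0.018,0.004,-0.003,0,0],[0.008,0,0,0,0],[0.008,0,0,0,0],[0.008,0,0,0,0]]' 20;python3 where.py 0.011 -0.085 0.211
```

```text
t: 4.05
tcp_pos: [0.5863, -0.055, 0.2102]
tool_rot: [-0.541, -0.456, 0.542, -0.455]
force: [-1.7, 0.5, -2.4]
finger_gap: 0.131
t 4.05 tcp [ 0.5863 -0.055   0.2102] jig [ 0.0112 -0.0864  0.2102] F [-1.7  0.5 -2.4] gap 0.131
tool axes in jig: [[-0.002, 0.0, -1.0], [1.0, -0.001, -0.002], [-0.001, -1.0, -0.0]] yaw err (turn) -0.001 q6 -0.11
shift tool xyz to target [-0.0008 -0.0002 -0.0014]
```

```bash
python3 -m crank '[[0.008,0.0024,-0.0043,0,0],[0.008,0.0024,-0.0043,0,0],[0.008,0.0024,-0.0043,0,0],[0.008,0.0024,-0.0043,0,0],[0.008,0.0024,-0.0043,0,0]]'; python3 where.py
```

```text
t: 4.55
tcp_pos: [0.5663, -0.0516, 0.1988]
tool_rot: [0.542, 0.455, -0.541, 0.456]
force: [2.7, 0.6, -1.0]
finger_gap: 0.13
t 4.55 tcp [ 0.5663 -0.0516  0.1988] jig [-0.0091 -0.0864  0.1988] F [ 2.7  0.6 -1. ] gap 0.13
tool axes in jig: [[0.002, 0.0, -1.0], [1.0, -0.001, 0.002], [-0.001, -1.0, -0.0]] yaw err (turn) -0.001 q6 -0.12
```

```bash
python3 -m crank '[[0.008,0.003,-0.0039,0,0],[0.008,0.003,-0.0039,0,0],[0.008,0.003,-0.0039,0,0],[0.008,0.003,-0.0039,0,0],[0.008,0.003,-0.0039,0,0]]';python3 -m crank '[[0.008,0.0036,-0.0034,0,0],[0.008,0.0036,-0.0034,0,0],[0.008,0.0036,-0.0034,0,0],[0.008,0.0036,-0.0034,0,0],[0.008,0.0036,-0.0034,0,0]]'; python3 where.py
```

```text
t: 5.05
tcp_pos: [0.5466, -0.0482, 0.1836]
tool_rot: [0.541, 0.455, -0.541, 0.455]
force: [4.3, 0.1, -0.7]
finger_gap: 0.133
t: 5.55
tcp_pos: [0.53, -0.0454, 0.1656]
tool_rot: [0.541, 0.455, -0.541, 0.455]
force: [3.8, 0.8, -0.0]
finger_gap: 0.131
t 5.55 tcp [ 0.53   -0.0454  0.1656] jig [-0.0459 -0.0864  0.1656] F [ 3.8  0.8 -0. ] gap 0.131
tool axes in jig: [[0.001, -0.0, -1.0], [1.0, -0.001, 0.001], [-0.001, -1.0, 0.0]] yaw err (turn) -0.001 q6 -0.12
```

```bash
python3 -m crank '[[0.008,0.004,-0.0028,0,0],[0.008,0.004,-0.0028,0,0],[0.008,0.004,-0.0028,0,0],[0.008,0.004,-0.0028,0,0],[0.008,0.004,-0.0028,0,0]]';python3 -m crank '[[0.008,0.0044,-0.0022,0,0],[0.008,0.0044,-0.0022,0,0],[0.008,0.0044,-0.0022,0,0],[0.008,0.0044,-0.0022,0,0],[0.008,0.0044,-0.0022,0,0]]'; python3 where.py; python3 - <<'E'
from jig import *
s=snapshot("scene");cv2.imwrite(f"pics/scene4.png",cv2.resize(s["image"][140:300,220:400],None,fx=3,fy=3))
E
```

```text
t: 6.05
tcp_pos: [0.5163, -0.043, 0.1456]
tool_rot: [0.541, 0.455, -0.541, 0.455]
force: [2.6, 0.6, 0.5]
finger_gap: 0.128
t: 6.55
tcp_pos: [0.5058, -0.0412, 0.1237]
tool_rot: [0.541, 0.455, -0.541, 0.456]
force: [5.1, 0.6, 0.4]
finger_gap: 0.126
t 6.55 tcp [ 0.5058 -0.0412  0.1237] jig [-0.0705 -0.0864  0.1237] F [5.1 0.6 0.4] gap 0.126
tool axes in jig: [[0.002, -0.0, -1.0], [1.0, -0.001, 0.002], [-0.001, -1.0, 0.0]] yaw err (turn) -0.001 q6 -0.13
```

View pics/scene4.png

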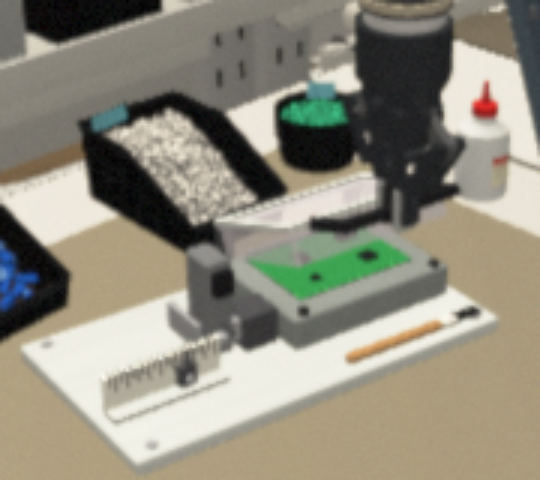

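```bash
python3 -m crank '[[0.008,0.0047,-0.0013,0,0],[0.008,0.0047,-0.0013,0,0],[0.008,0.0047,-0.0013,0,0],[0.008,0.0047,-0.0013,0,0],[0.008,0.0047,-0.0013,0,0]]';python3 -m crank '[[0.008,0.0049,-0.0007,0,0],[0.008,0.0049,-0.0007,0,0],[0.008,0.0049,-0.0007,0,0],[0.008,0.0049,-0.0007,0,0],[0.008,0.0045,-0.0006,0,0]]'; python3 where.py;python3 -m crank '[[0.008,0.003,0,0,0],[0.008,0.003,0,0,0],[0.008,0.002,0,0,0],[0.008,0.002,0,0,0]]';python3 where.py
```

```text
t: 7.1
tcp_pos: [0.4989, -0.0399, 0.1001]
tool_rot: [0.541, 0.455, -0.541, 0.455]
force: [3.2, 1.0, 0.9]
finger_gap: 0.126
t: 7.6
tcp_pos: [0.4957, -0.0394, 0.0759]
tool_rot: [0.541, 0.455, -0.541, 0.455]
force: [4.0, -0.3, 2.0]
finger_gap: 0.13
t 7.6 tcp [ 0.4957 -0.0394  0.0759] jig [-0.0808 -0.0864  0.0759] F [ 4.  -0.3  2. ] gap 0.13
tool axes in jig: [[0.001, -0.0, -1.0], [1.0, -0.001, 0.001], [-0.001, -1.0, 0.0]] yaw err (turn) -0.001 q6 -0.13
t: 8.0
tcp_pos: [0.4955, -0.0393, 0.0672]
tool_rot: [-0.541, -0.455, 0.541, -0.455]
force: [-0.5, 0.2, 25.8]
finger_gap: 0.131
t 8.0 tcp [ 0.4955 -0.0393  0.0672] jig [-0.081  -0.0864  0.0672] F [-0.5  0.2 25.8] gap 0.131
tool axes in jig: [[-0.0, -0.0, -1.0], [1.0, -0.001, -0.0], [-0.001, -1.0, 0.0]] yaw err (turn) -0.001 q6 -0.13
```

```bash
python3 -m crank '[[0.008,-0.002,0,0,0],[0.008,0,0,0,0]]';python3 where.py; python3 - <<'E'
from jig import *
import pickle
st=manip.sense()
for n in("scene","wrist"):
    s=snapshot(n);pickle.dump((s,st),open(n+"5.pkl","wb"));cv2.imwrite(f"pics/{n}5.png",cv2.resize(s["image"][140:300,220:400],None,fx=4,fy=3.7) if n=="scene" else s["image"])
    Q=J(cloud(s,st))
    if n=="scene":
        im=s["image"];m=(im.max(-1)<70)&(Q[...,2]>.06)&(Q[...,2]<.12)&(Q[...,0]<-.05)&(Q[...,0]>-.12)&(Q[...,1]>-.075)&(Q[...,1]<.0);q=Q[m];print(m.sum(),np.percentile(q,[2,50,98],axis=0).round(4).tolist())
E
```

```text
t: 8.2
tcp_pos: [0.4954, -0.0393, 0.0684]
tool_rot: [-0.541, -0.455, 0.541, -0.455]
force: [2.3, -1.1, -0.2]
finger_gap: 0.128
t 8.2 tcp [ 0.4954 -0.0393  0.0684] jig [-0.081  -0.0864  0.0684] F [ 2.3 -1.1 -0.2] gap 0.128
tool axes in jig: [[-0.0, -0.0, -1.0], [1.0, -0.001, -0.0], [-0.001, -1.0, 0.0]] yaw err (turn) -0.001 q6 -0.13
150 [[-0.1153, -0.0744, 0.0773], [-0.0841, -0.0509, 0.0844], [-0.0516, -0.0246, 0.1196]]
```

View pics/scene5.png

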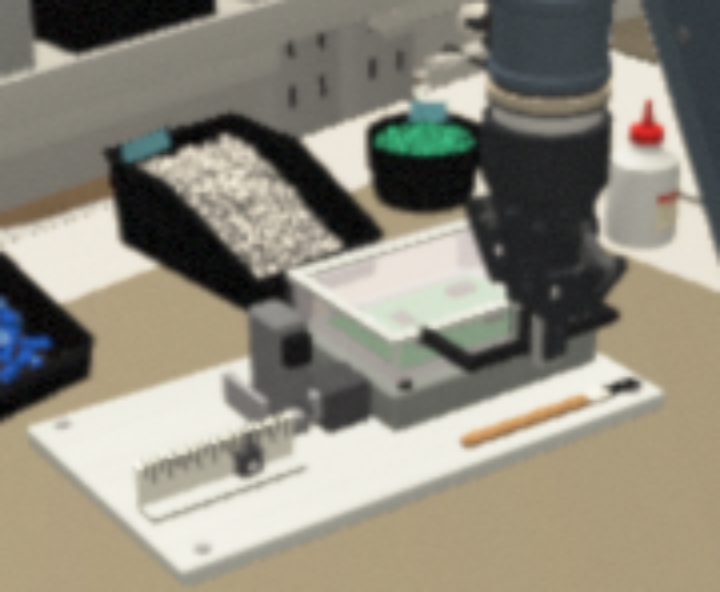

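View pics/wrist5.png

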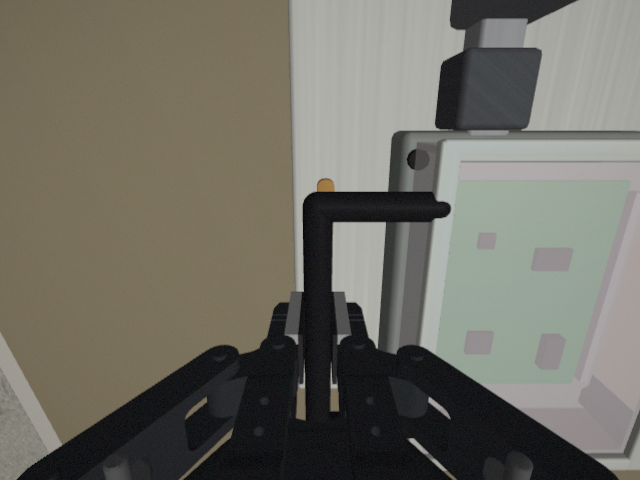

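```bash
python3 - <<'E'
from jig import *
import pickle
s,st=pickle.load(open("wrist5.pkl","rb"));Q=J(cloud(s,st))
for u,v in [(317,250),(317,230),(320,205),(380,207),(420,208),(453,300),(453,220),(600,150),(450,400),(400,300),(330,60)]: print(u,v,Q[v,u].round(4))
E
python3 -m crank '[[0.03,0,0,0,0],[0.03,0,0,0,0],[0.03,0,0,0,0]]'; python3 where.py; python3 - <<'E'
from jig import *
st=manip.sense();s=snapshot("wrist");Q=J(cloud(s,st));cv2.imwrite("pics/wrist6.png",s["image"])
for u,v in [(317,250),(317,230),(320,205),(380,207),(420,208),(453,300)]: print(u,v,Q[v,u].round(4))
E
```

```text
317 250 [-0.0798 -0.0493  0.0879]
317 230 [-0.0798 -0.0413  0.0876]
320 205 [-0.0787 -0.0316  0.0873]
380 207 [-0.0564 -0.0321  0.0886]
420 208 [-0.0413 -0.0327  0.0876]
453 300 [-0.0215 -0.0744  0.082 ]
453 220 [-0.0262 -0.0388  0.0825]
600 150 [ 0.0213 -0.0118  0.0867]
450 400 [-0.0434 -0.0745  0.1379]
400 300 [-0.0343 -0.0944  0.0455]
330 60 [-0.0731  0.0286  0.0154]
t: 8.6
tcp_pos: [0.4942, -0.039, 0.0679]
tool_rot: [-0.541, -0.456, 0.542, -0.454]
force: [0.3, 0.1, 0.3]
finger_gap: 0.353
t 8.6 tcp [ 0.4942 -0.039   0.0679] jig [-0.0823 -0.0862  0.0679] F [0.3 0.1 0.3] gap 0.353
tool axes in jig: [[-0.003, 0.0, -1.0], [1.0, -0.001, -0.003], [-0.001, -1.0, -0.0]] yaw err (turn) -0.001 q6 -0.13
317 250 [-0.081  -0.049   0.0879]
317 230 [-0.081  -0.0411  0.0873]
320 205 [-0.0799 -0.0313  0.0876]
380 207 [-0.0573 -0.0324  0.0861]
420 208 [-0.0429 -0.0322  0.0886]
453 300 [-0.0234 -0.0734  0.083 ]
```

```bash
python3 -m crank '[[0.04,-0.01,0,0,0],[0.04,-0.02,0,0,0],[0.02,-0.01,0,0,0],[0,0,0,0,0],[0,0,0,0,0]]';python3 -m crank '[[0,0.007,0.001,0,0],[0,0.005,0,0,0],[0,0,0,0,0]]'; python3 where.py
```

```text
t: 9.15
tcp_pos: [0.4955, -0.0393, 0.1086]
tool_rot: [0.541, 0.455, -0.541, 0.455]
force: [0.3, 0.3, -0.3]
finger_gap: 0.002
t: 9.45
tcp_pos: [0.4955, -0.0392, 0.0948]
tool_rot: [-0.54, -0.456, 0.542, -0.454]
force: [-0.3, -0.5, -0.3]
finger_gap: 0.005
t 9.45 tcp [ 0.4955 -0.0392  0.0948] jig [-0.081  -0.0863  0.0948] F [-0.3 -0.5 -0.3] gap 0.005
tool axes in jig: [[-0.003, 0.0, -1.0], [1.0, -0.001, -0.003], [-0.001, -1.0, -0.0]] yaw err (turn) -0.001 q6 -0.13
```

```bash
python3 -m crank '[[0,0.004,0,0,0],[0,0.003,0,0,0]]'; python3 -m crank '[[0,0.001,0,0,0],[0,0,0,0,0]]'; python3 -m crank '[[0,0.001,0,0,0],[0,0,0,0,0]]'
```

```text
t: 9.65
tcp_pos: [0.4963, -0.0395, 0.0887]
tool_rot: [-0.541, -0.455, 0.541, -0.455]
force: [-0.1, -0.2, 0.4]
finger_gap: -0.001
t: 9.85
tcp_pos: [0.4964, -0.0395, 0.0881]
tool_rot: [-0.541, -0.455, 0.541, -0.455]
force: [-0.6, 0.3, 0.4]
finger_gap: -0.0
t: 10.05
tcp_pos: [0.4965, -0.0395, 0.0874]
tool_rot: [0.541, 0.455, -0.541, 0.455]
force: [-0.5, 0.5, 0.2]
finger_gap: 0.001
```

```bash
python3 -m crank '[[0,0.001,0,0,0],[0,0,0,0,0]]'; python3 -m crank '[[0,0.001,0,0,0],[0,0,0,0,0]]'; python3 -m crank '[[0,0.0007,0,0,0],[0,0,0,0,0]]'
```

```text
t: 10.25
tcp_pos: [0.4966, -0.0395, 0.0864]
tool_rot: [0.541, 0.455, -0.541, 0.455]
force: [-0.2, 0.7, 1.0]
finger_gap: -0.001
t: 10.45
tcp_pos: [0.4966, -0.0395, 0.0859]
tool_rot: [0.541, 0.455, -0.541, 0.455]
force: [-1.8, 0.5, 5.7]
finger_gap: 0.003
t: 10.65
tcp_pos: [0.4966, -0.0395, 0.0858]
tool_rot: [0.541, 0.455, -0.541, 0.455]
force: [-1.5, 0.1, 10.3]
finger_gap: 0.002
```

```bash
python3 -m crank '[[0,-0.03,0,0,0],[0.03,-0.04,0,0,0],[0.085,-0.045,0.02,-0.03,0],[0.085,0,0.03,-0.036,0],[0.085,0,0.03,-0.036,0]]'; python3 -m crank '[[0.085,0,0,-0.02,0],[0.085,0,0,0,0],[0.085,0,0,0,0]]'; python3 where.py 0 .0545 .2; python3 - <<'E'
from jig import *
import pickle
st=manip.sense();s=snapshot("wrist");pickle.dump((s,st),open("wrist7.pkl","wb"));cv2.imwrite("pics/wrist7.png",s["image"])
E
```

```text
t: 11.15
tcp_pos: [0.5912, 0.0444, 0.196]
tool_rot: [0.542, 0.454, -0.54, 0.456]
force: [1.0, -0.7, 0.3]
finger_gap: 0.677
t: 11.45
tcp_pos: [0.5921, 0.0638, 0.1931]
tool_rot: [-0.54, -0.456, 0.541, -0.455]
force: [-0.1, -0.6, -0.1]
finger_gap: 0.999
t 11.45 tcp [0.5921 0.0638 0.1931] jig [-0.0034  0.0317  0.1931] F [-0.1 -0.6 -0.1] gap 0.999
tool axes in jig: [[-0.001, -0.001, -1.0], [1.0, 0.0, -0.001], [0.0, -1.0, 0.001]] yaw err (turn) 0.0 q6 0.09
shift tool xyz to target [-0.0069  0.0034 -0.0228]
```

View pics/wrist7.png

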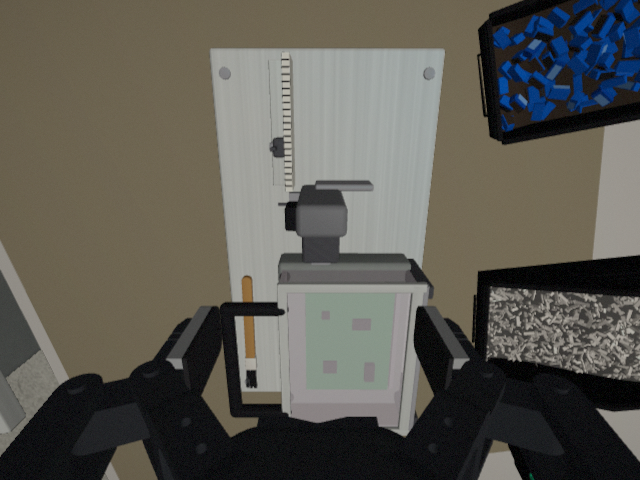

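```bash
python3 - <<'E'
from jig import *
import pickle
s,st=pickle.load(open("wrist7.pkl","rb"))
cv2.imwrite("pics/wrist7z.png",cv2.resize(s["image"][120:250,240:360],None,fx=4.6,fy=4.6,interpolation=cv2.INTER_CUBIC))
Q=J(cloud(s,st))
for u,v in [(278,147),(274,147),(283,204),(320,215),(320,200),(330,230),(291,216),(340,185)]: print(u,v,Q[v,u].round(4), J(onz(s,u,v,.054,st)).round(4))
E
```

```text
278 147 [-0.035   0.0972  0.0431] [-0.0338  0.0979  0.054 ]
274 147 [-0.0371  0.0978  0.0533] [-0.037   0.0979  0.054 ]
283 204 [-0.031   0.0518  0.0565] [-0.0312  0.0512  0.054 ]
320 215 [-0.0003  0.0568  0.1126] [0.0001 0.0417 0.054 ]
320 200 [-0.0002  0.0632  0.0939] [0.0001 0.0547 0.054 ]
330 230 [0.0066 0.0461 0.1123] [0.0089 0.0282 0.054 ]
291 216 [-0.0207  0.054   0.1043] [-0.0247  0.0407  0.054 ]
340 185 [0.017  0.0664 0.0485] [0.0167 0.0674 0.054 ]
```

View pics/wrist7z.png

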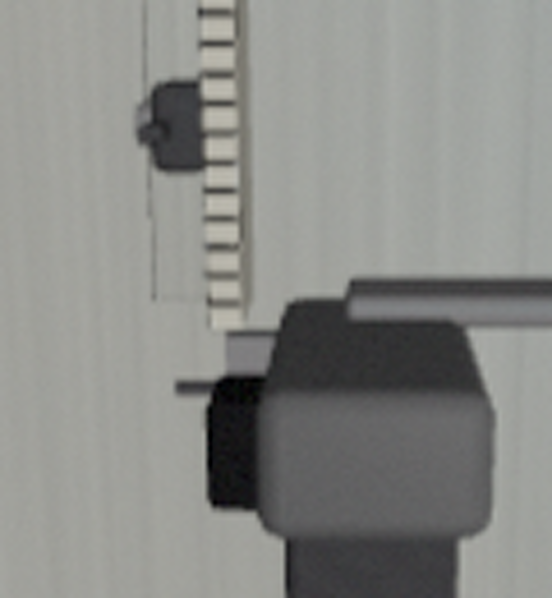

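```bash
python3 -m crank '[[0.085,0,0.003,-0.021,0],[0.085,0.03,0,0,0],[0.085,0.03,0,0,0],[0.085,0.015,0,0,0],[0.085,0,0,0,0]]'; python3 where.py 0 .053 .074; python3 - <<'E'
from jig import *
st=manip.sense();s=snapshot("wrist");cv2.imwrite("pics/wrist8.png",s["image"])
s=snapshot("side");cv2.imwrite("pics/side8.png",cv2.resize(s["image"][130:320,220:420],None,fx=3.5,fy=3.1))
E
```

```text
t: 12.0
tcp_pos: [0.5969, 0.0824, 0.1161]
tool_rot: [-0.54, -0.456, 0.543, -0.453]
force: [-0.8, 0.0, -0.2]
finger_gap: 0.997
t 12.0 tcp [0.5969 0.0824 0.1161] jig [-0.0018  0.0509  0.1161] F [-0.8  0.  -0.2] gap 0.997
tool axes in jig: [[-0.006, -0.001, -1.0], [1.0, -0.003, -0.006], [-0.003, -1.0, 0.001]] yaw err (turn) -0.003 q6 0.13
shift tool xyz to target [ 0.0421  0.0021 -0.0022]
```

View pics/wrist8.png

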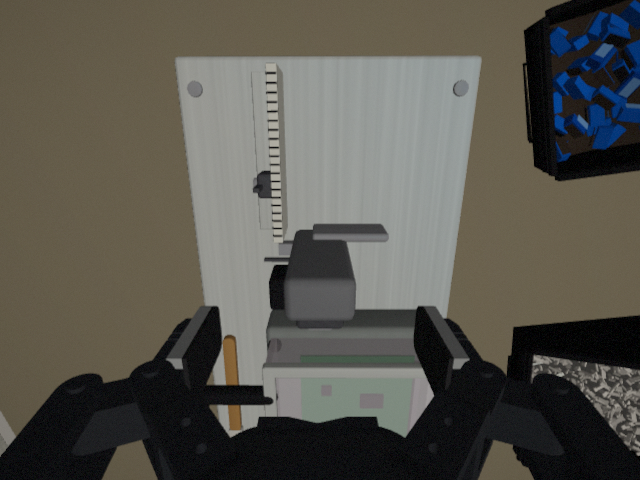

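View pics/side8.png

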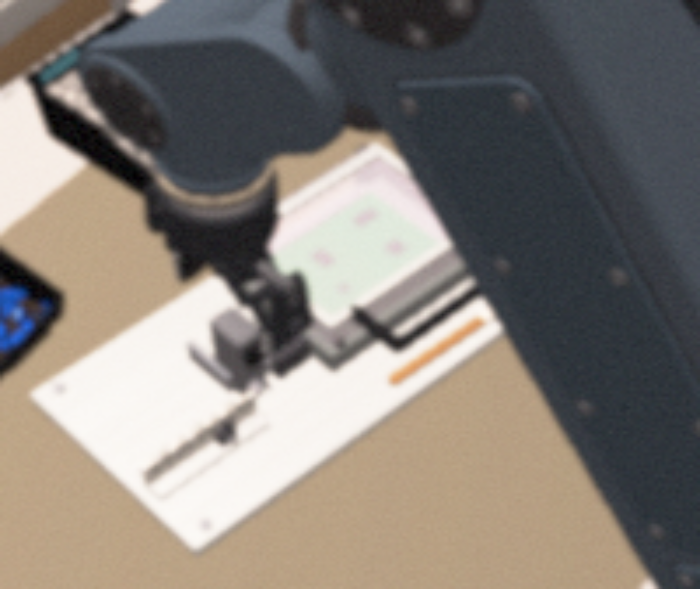

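```bash
python3 -m crank '[[0.085,0.02,0,0,0],[0.085,0.02,0,0,0],[0.085,0.002,0,0,0],[0.085,0,0,0,0]]' 60; python3 where.py 0 .053 .074; python3 - <<'E'
from jig import *
st=manip.sense();s=snapshot("wrist");cv2.imwrite("pics/wrist9.png",s["image"]);Q=J(cloud(s,st))
for v in range(300,420,12):print(v,Q[v,320].round(4))
E
```

```text
t: 12.5
tcp_pos: [0.5999, 0.0834, 0.0775]
tool_rot: [0.541, 0.455, -0.541, 0.455]
force: [0.5, -0.2, -0.2]
finger_gap: 0.994
t 12.5 tcp [0.5999 0.0834 0.0775] jig [0.001  0.0523 0.0775] F [ 0.5 -0.2 -0.2] gap 0.994
tool axes in jig: [[0.001, 0.0, -1.0], [1.0, -0.001, 0.001], [-0.001, -1.0, -0.0]] yaw err (turn) -0.001 q6 0.13
shift tool xyz to target [ 0.0035 -0.001  -0.0007]
300 [0.0035 0.0637 0.09  ]
312 [0.0034 0.0632 0.0992]
324 [0.0033 0.0632 0.1079]
336 [0.0033 0.06   0.1112]
348 [0.0033 0.055  0.1116]
360 [0.0033 0.0493 0.1113]
372 [0.0033 0.0439 0.1116]
384 [ 0.0039 -0.0105  0.0568]
396 [ 0.0038 -0.0104  0.0665]
408 [ 0.0037 -0.0103  0.0752]
```

View pics/wrist9.png

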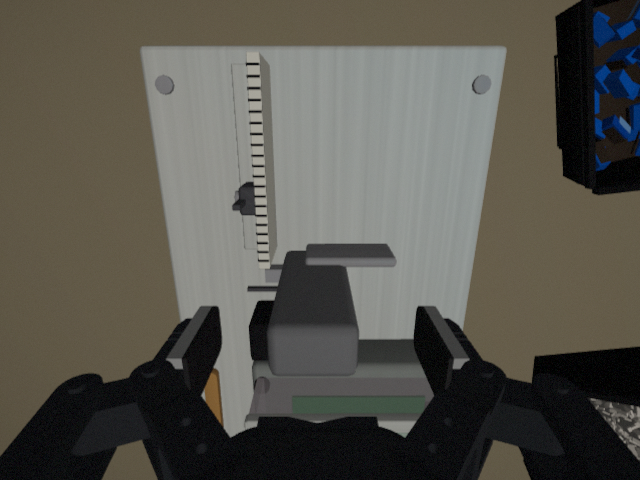

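```bash
python3 -m crank '[[0.07,0.004,-0.001,0,0],[0.055,0,0,0,0],[0.05,0,0,0,0],[0.03,0,0,0,0],[0.03,0,0,0,0]]' 60; python3 -m crank '[[0.03,0,0,0,0],[0.03,0,0,0,0],[0.03,0,0,0,0]]';python3 where.py 0 .053 .074;python3 - <<'E'
from jig import *
st=manip.sense();s=snapshot("wrist");cv2.imwrite("pics/wrist10.png",s["image"])
E
```

```text
t: 13.05
tcp_pos: [0.5979, 0.084, 0.0734]
tool_rot: [-0.541, -0.456, 0.542, -0.455]
force: [-0.1, -0.6, 5.5]
finger_gap: 0.416
t: 13.35
tcp_pos: [0.5979, 0.084, 0.0734]
tool_rot: [-0.541, -0.456, 0.542, -0.455]
force: [-0.3, 0.2, 6.0]
finger_gap: 0.417
t 13.35 tcp [0.5979 0.084  0.0734] jig [-0.0011  0.0526  0.0734] F [-0.3  0.2  6. ] gap 0.417
tool axes in jig: [[-0.002, -0.0, -1.0], [1.0, -0.001, -0.002], [-0.001, -1.0, 0.0]] yaw err (turn) -0.001 q6 0.13
shift tool xyz to target [-0.0006  0.0011 -0.0004]
```

View pics/wrist10.png

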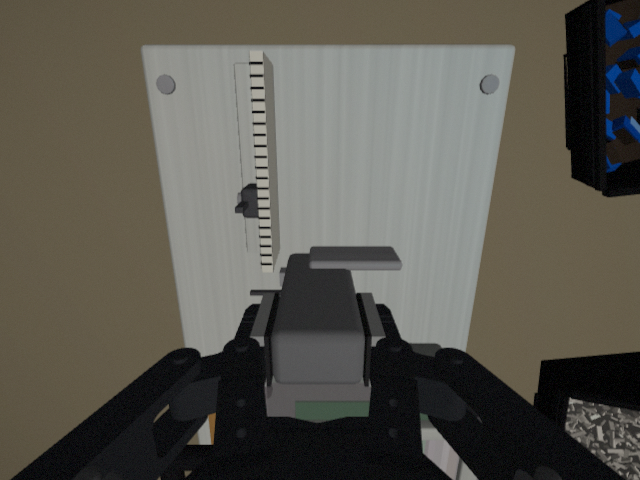

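```bash
python3 - <<'E'
from jig import *
import pickle
st=manip.sense();s=snapshot("wrist");pickle.dump((s,st),open("wrist11.pkl","wb"))
cv2.imwrite("pics/wrist11.png",cv2.resize(s["image"][170:310,200:300],None,fx=4.2,fy=4.2,interpolation=cv2.INTER_CUBIC))
for u,v in [(243,207),(260,292)]:print(J(onz(s,u,v,.054,st)).round(4),J(cloud(s,st))[v,u].round(4))
E
```

```text
[-0.0362  0.0976  0.054 ] [-0.0358  0.0981  0.0558]
[-0.0304  0.0513  0.054 ] [-0.0302  0.0519  0.0552]
```

View pics/wrist11.png

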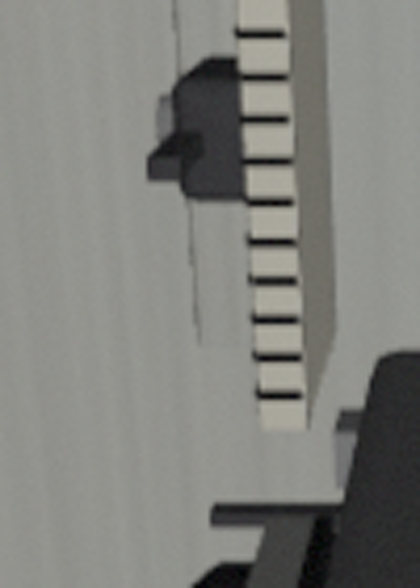

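```bash
python3 -m crank '[[0.03,0,0,-0.002,0],[0.03,0,0,-0.003,0],[0.03,0,0,-0.004,0],[0.03,0,0,0,0]]'; python3 -m crank '[[0.03,0,0,-0.006,0],[0.03,0,0,-0.007,0],[0.03,0,0,-0.007,0],[0.03,0,0,-0.007,0],[0.03,0,0,-0.004,0]]';python3 -m crank '[[0.03,0,0,0,0],[0.03,0,0,0,0]]'; python3 where.py;python3 - <<'E'
from jig import *
import pickle
st=manip.sense();s=snapshot("wrist");pickle.dump((s,st),open("wrist12.pkl","wb"))
cv2.imwrite("pics/wrist12.png",s["image"]);cv2.imwrite("pics/wrist12z.png",cv2.resize(s["image"][230:330,220:320],None,fx=6,fy=6,interpolation=cv2.INTER_CUBIC))
E
```

```text
t: 13.85
tcp_pos: [0.5993, 0.0922, 0.0734]
tool_rot: [-0.54, -0.456, 0.542, -0.455]
force: [-0.7, -3.8, 7.1]
finger_gap: 0.417
t: 14.35
tcp_pos: [0.6045, 0.1223, 0.0734]
tool_rot: [-0.54, -0.455, 0.542, -0.455]
force: [-0.5, -5.5, 6.1]
finger_gap: 0.415
t: 14.55
tcp_pos: [0.6045, 0.1222, 0.0734]
tool_rot: [-0.54, -0.455, 0.542, -0.455]
force: [-0.9, -4.0, 6.4]
finger_gap: 0.414
t 14.55 tcp [0.6045 0.1222 0.0734] jig [-0.0011  0.0914  0.0734] F [-0.9 -4.   6.4] gap 0.414
tool axes in jig: [[-0.002, -0.002, -1.0], [1.0, -0.001, -0.002], [-0.001, -1.0, 0.002]] yaw err (turn) -0.001 q6 0.19
```

View pics/wrist12.png

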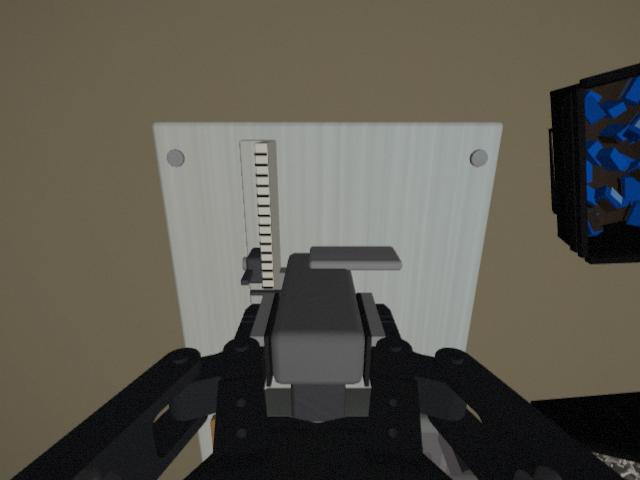

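View pics/wrist12z.png

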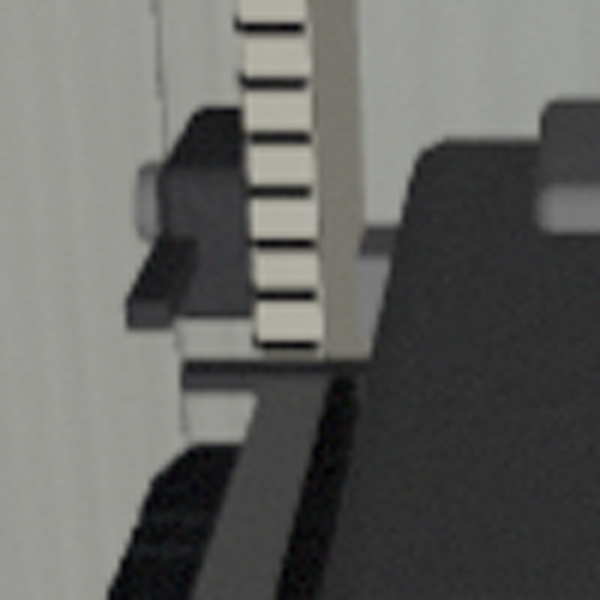

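```bash
python3 - <<'E'
from jig import *
import pickle
s,st=pickle.load(open("wrist12.pkl","rb"))
for zu,zv in [(150,303),(150,316),(150,328),(210,372),(210,380),(210,388),(210,362)]:
    u,v=220+(zu+.5)/6-.5,230+(zv+.5)/6-.5
    print(zv,J(onz(s,u,v,.054,st)).round(4))
g=s["image"].mean(-1)
print(g[275:300,245:247].mean(1).round(),"ptr",g[285:300,253:257].mean(1).round())
E
```

```text
303 [-0.0381  0.097   0.054 ]
316 [-0.0382  0.0958  0.054 ]
328 [-0.0383  0.0946  0.054 ]
372 [-0.0333  0.0903  0.054 ]
380 [-0.0333  0.0895  0.054 ]
388 [-0.0334  0.0887  0.054 ]
362 [-0.0332  0.0913  0.054 ]
[ 27.  27.  29.  32.  30.  46.  59.  61.  59.  70. 126. 149. 150. 150.
 150. 150. 150. 150. 149. 151. 149. 150. 149. 150. 149.] ptr [152. 151. 151. 150. 121.  49.  34.  50.  62.  61. 106. 141. 150. 150.
 150.]
```

```bash
python3 -m crank '[[0.03,0,0,-0.003,0],[0.03,0,0,-0.003,0],[0.03,0,0,-0.0005,0],[0.03,0,0,0,0],[0.03,0,0,0,0]]'; python3 where.py;python3 - <<'E'
from jig import *
import pickle
st=manip.sense();s=snapshot("wrist");pickle.dump((s,st),open("wrist13.pkl","wb"))
cv2.imwrite("pics/wrist13z.png",cv2.resize(s["image"][240:320,220:300],None,fx=7.5,fy=7.5,interpolation=cv2.INTER_CUBIC))
s=snapshot("scene");pickle.dump((s,st),open("scene13.pkl","wb"));cv2.imwrite("pics/scene13z.png",cv2.resize(s["image"][200:300,220:400],None,fx=4.4,fy=4.4,interpolation=cv2.INTER_CUBIC))
E
```

```text
t: 15.1
tcp_pos: [0.6055, 0.1284, 0.0734]
tool_rot: [-0.54, -0.455, 0.542, -0.455]
force: [-1.9, -3.9, 6.3]
finger_gap: 0.417
t 15.1 tcp [0.6055 0.1284 0.0734] jig [-0.0011  0.0976  0.0734] F [-1.9 -3.9  6.3] gap 0.417
tool axes in jig: [[-0.003, -0.002, -1.0], [1.0, -0.001, -0.003], [-0.001, -1.0, 0.002]] yaw err (turn) -0.001 q6 0.2
```

View pics/wrist13z.png

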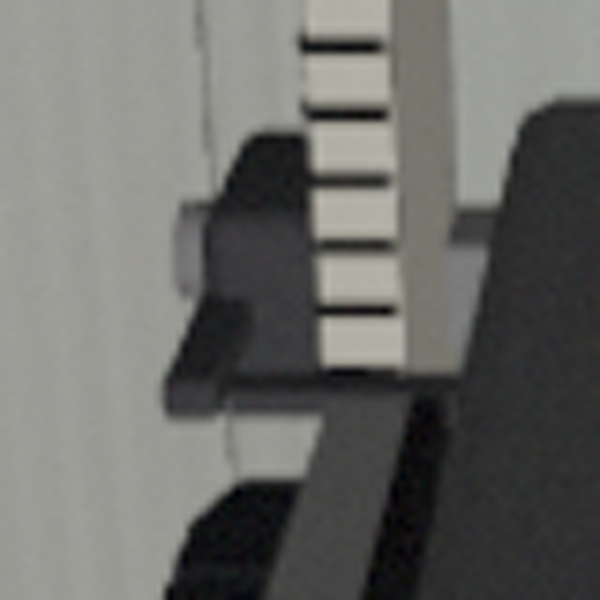

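View pics/scene13z.png

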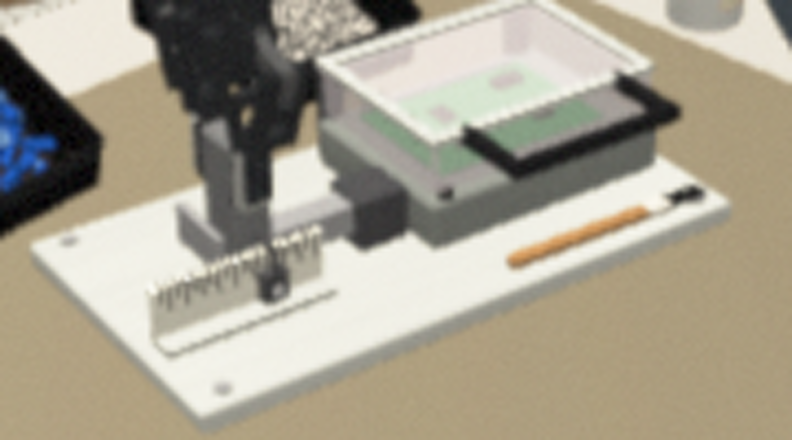

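```bash
python3 - <<'E'
from jig import *
import pickle
s,st=pickle.load(open("wrist13.pkl","rb"));g=s["image"].mean(-1)
def low(us):
    r=[]
    for u in us:
        c=g[285:302,u];k=np.where((c[:-1]<105)&(c[1:]>=105))[0][-1];v=285+k+(105-c[k])/(c[k+1]-c[k]);r.append(J(onz(s,u,v,.054,st))[1]*1000)
    return np.round(r,2)
print(low([244,245,246]),low([252,253,254,255,256,257]));print(g[285:300,[245,246,254,257]].round())
E
```

```text
[94.2  94.21 94.21] [94.45 94.5  94.48 94.5  94.49 94.5 ]
[[ 29.  30.  60.  58.]
 [ 28.  31.  59.  58.]
 [ 29.  30.  59.  60.]
 [ 29.  32.  60.  61.]
 [ 28.  30.  50.  51.]
 [ 39.  38.  39.  32.]
 [ 55.  50.  33.  35.]
 [ 58.  60.  51.  52.]
 [ 59.  63.  60.  61.]
 [ 62.  61.  63.  62.]
 [ 86.  85. 106. 108.]
 [131. 132. 143. 143.]
 [151. 152. 153. 151.]
 [150. 151. 153. 152.]
 [150. 152. 152. 151.]]
```

```bash
python3 -m crank '[[0.03,0,0,-0.0002,0],[0.03,0,0,0,0],[0.03,0,0,0,0],[0.03,0,0,0,0],[0.03,0,0,0,0]]'; python3 - <<'E'
from jig import *
st=manip.sense();s=snapshot("wrist");g=s["image"].mean(-1)
def low(us):
    r=[]
    for u in us:
        c=g[285:302,u];k=np.where((c[:-1]<105)&(c[1:]>=105))[0][-1];v=285+k+(105-c[k])/(c[k+1]-c[k]);r.append(J(onz(s,u,v,.054,st))[1]*1000)
    return np.round(np.mean(r),2)
print("fin",low([244,245,246])+1.5,"ptr",low([253,254,255,256])+1, "gap",st["finger_gap"],st["force"].round(1))
s=snapshot("scene");Q=J(cloud(s));im=s["image"];m=(im.max(-1)<70)&(Q[...,2]>.06)&(Q[...,2]<.12)&(Q[...,0]<-.06)&(Q[...,0]>-.11)&(Q[...,1]>-.14)&(Q[...,1]<-.03);print("bar",np.percentile(Q[m],[2,50,98],axis=0).round(4).tolist())
manip.sign_off()
E
```

```text
t: 15.7
tcp_pos: [0.6056, 0.1284, 0.0734]
tool_rot: [-0.54, -0.455, 0.542, -0.455]
force: [-1.0, -4.6, 6.2]
finger_gap: 0.416
fin 95.74 ptr 95.52 gap 0.41640171117208885 [-1.  -4.6  6.2]
bar [[-0.0895, -0.1375, 0.0762], [-0.085, -0.0825, 0.0823], [-0.0652, -0.0305, 0.0859]]
the job is handed in; nothing more can be done
```

I handed in the job at about 15.8 s. The guard is fully down, and the gripper is still holding the stop arm's grip with the pointer level with the rider.

- **Guard:** I gripped the handle bar lightly and lowered it along its arc. On reaching the stop the contact force rose briefly to about 26 N. I then let go and pressed the bar from above with about 10 N; it did not give. The top of the bar is 86 mm above the bench, as expected for the guard lying down.
- **Lock button and stop arm:** I squeezed the grip front to back with 60 N. The gripper's opening read about 36 mm, a little under the 38 mm given for the squeezed grip, so the button is in. The arm then slid out about 45 mm without catching on the latch.
- **Pointer:** the last wrist-camera picture puts the pointer 0.2 mm short of the rider's fin. A final 0.2 mm nudge made no measurable difference. The gripper is steady against a spring pull of about 4.6 N.
- **Loose items:** the brush was still in its place in the last scene picture. I did not re-measure the bottle, pliers or screwdriver at the end, and I never moved near them.

No check failed. The only disagreement was 1–2 mm between cameras, so I compared the pointer and the fin within a single picture.

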